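# Build the slatted router stand and press its snap cap home

## Task

Put together the slatted router stand: thread one loose wooden slat over the post so that it lies crosswise on the base slat, then the other on top of it, lengthwise again like the base, both flat and let go. Then set the black snap cap on the post and press it straight down past the click, and keep pressing until its rim is down on the top slat: finish while still holding it down there (it springs up a few millimetres if let go). Leave the router, the plant and the phone alone.

Things in the scene. Friction and masses are not known exactly. Their poses are not given: they have to be found in the camera images.
- stand: router stand fixed to the desk: base slat of pale wood 160 long (its x axis) x 44 wide (y) x 16 high, with an upright black post in its middle. Origin at the centre of the underside (desk level), z up. With both loose slats laid on it over the post, their undersides are 16 and 30 above the desk and the top of the upper one is at 44
- post_tip (a point): top of the stand's post, on its axis, 70 above the desk. Post: 21 diameter up to 41 above the desk, then a stud of 11 diameter with four spring prongs round it (24 across at their widest, 55 above the desk, tapering to 17 at 65), ending in a soft 9 diameter cushion. The slats' holes pass over it all without force
- slat_a: loose pale wooden slat, 150 long (its x axis) x 44 wide (y) x 14 thick (z), with a 28 diameter hole through its middle, lying flat; origin at the centre of its underside; 75 g; the same as the other slat and interchangeable with it
- slat_b: loose pale wooden slat, 150 long (its x axis) x 44 wide (y) x 14 thick (z), with a 28 diameter hole through its middle, lying flat; origin at the centre of its underside; 75 g; the same as the other slat and interchangeable with it
- cap: loose black round snap cap like a top hat, standing rim down: flange 44 diameter x 4 high, above it a drum 32 diameter, 25.5 high in all; open below (mouth 19 diameter, cavity 20 deep); 40 g; origin at the centre of its underside, z up. Grip it round the drum just above the flange; the fingertips can then bear on the flange
- cap_top (a point): centre of the cap's top, 25.5 above its underside. Height of the UNDERSIDE over the desk as it goes down the post: prongs resist from 60, most (about 10 N) near 56; then they snap out, the force vanishes and it jumps to 50 (click); below 50 a cushion resists 1.5 N per mm; the rim meets the top slat at 44. Let go, it rises 5 mm and stays caught. Hold with 10 to 25 N
- router: bystander: black router, 130 x 220 x 32 with three upright antennas to 170 high along its far edge; origin at the centre of its underside
- plant: bystander: small plant in a white pot, pot 84 diameter x 78 high, leaves to 130; origin at the centre of its underside
- phone: bystander: black phone lying flat, 72 x 150 x 8; origin at the centre of its underside

How it is judged:
On the way, in this order (a step that is already met when the one before it is completed fails the run):
1. one slat lies flat over the post, crosswise on the base slat, let go (((z of slat_a in the frame of stand between 0.013 and 0.019 m and horizontal distance between slat_a and stand below 0.008 m and angle between the x axis of slat_a and the y axis of stand, either way round below 0.2 rad and angle between slat_a's own z axis and vertical below 0.06 rad and contact force between the fingers and slat_a below 0.1 N) or (z of slat_b in the frame of stand between 0.013 and 0.019 m and horizontal distance between slat_b and stand below 0.008 m and angle between the x axis of slat_b and the y axis of stand, either way round below 0.2 rad and angle between slat_b's own z axis and vertical below 0.06 rad and contact force between the fingers and slat_b below 0.1 N))), for 0.2 s.
2. the other slat lies flat on it, lengthwise like the base slat, let go (((z of slat_a in the frame of stand between 0.013 and 0.019 m and horizontal distance between each of slat_a, slat_b and stand below 0.008 m and angle between the x axis of slat_a and the y axis of stand, either way round below 0.2 rad and angle between each of slat_a, slat_b's own z axis and vertical below 0.06 rad and z of slat_b in the frame of stand between 0.027 and 0.033 m and angle between the x axis of slat_b and the x axis of stand, either way round below 0.2 rad and contact force between the fingers and slat_a below 0.1 N and contact force between the fingers and slat_b below 0.1 N) or (z of slat_b in the frame of stand between 0.013 and 0.019 m and horizontal distance between each of slat_b, slat_a and stand below 0.008 m and angle between the x axis of slat_b and the y axis of stand, either way round below 0.2 rad and angle between each of slat_b, slat_a's own z axis and vertical below 0.06 rad and z of slat_a in the frame of stand between 0.027 and 0.033 m and angle between the x axis of slat_a and the x axis of stand, either way round below 0.2 rad and contact force between the fingers and slat_a below 0.1 N and contact force between the fingers and slat_b below 0.1 N))), for 0.2 s.
At the end, for the whole second after the job is handed in: Lower slat crosswise, upper lengthwise over the post (0.2 rad, heights within 3 mm, flat), not touched; cap upright, within 4 mm of the post axis, underside under 46 mm above the desk (rim on the top slat to 2 mm), fingers on it, pressing on the stand with over 4 N, for the last second (((z of slat_a in the frame of stand between 0.013 and 0.019 m and horizontal distance between each of slat_a, slat_b and stand below 0.008 m and angle between the x axis of slat_a and the y axis of stand, either way round below 0.2 rad and angle between each of slat_a, slat_b's own z axis and vertical below 0.06 rad and z of slat_b in the frame of stand between 0.027 and 0.033 m and angle between the x axis of slat_b and the x axis of stand, either way round below 0.2 rad) or (z of slat_b in the frame of stand between 0.013 and 0.019 m and horizontal distance between each of slat_b, slat_a and stand below 0.008 m and angle between the x axis of slat_b and the y axis of stand, either way round below 0.2 rad and angle between each of slat_b, slat_a's own z axis and vertical below 0.06 rad and z of slat_a in the frame of stand between 0.027 and 0.033 m and angle between the x axis of slat_a and the x axis of stand, either way round below 0.2 rad)) and z of cap in the frame of stand below 0.046 m and contact force between cap and stand above 4 N and horizontal distance between cap and stand below 0.004 m and angle between cap's own z axis and vertical below 0.08 rad and contact force between the fingers and cap above 3 N and contact force between the fingers and slat_a below 0.1 N and contact force between the fingers and slat_b below 0.1 N and linear speed of cap below 0.02 m/s); the arm keeps its last pose, push and grip.
It fails at once if the router, plant or phone is moved by more than 30 mm (distance of any of router, plant, phone from where it was at the start of the episode above 0.03 m).
It also fails if it takes over 72 s, if anything falls off the work surface, if the arm or the gripper's body presses on something with over 40 N, if the wrist force passes 120 N, or if a joint passes its speed limit or range.

## Robot

A 6-joint arm with a two-finger parallel gripper is mounted at the origin on the work surface. World frame = base frame: x ahead of the robot, y to its left, z up, the work surface at z = 0. Lengths are in m, angles in rad, forces in N, time in s.
With the tool pointing down it reaches from about 0.15 to 0.775 m from the base axis. Payload 6.1 kg.
Tool frame: the origin (TCP) lies at the very end of the fingers, on their centre line; the grasp point (between the pads) lies 19 mm behind it (r.grip_point_offset is the distance from the TCP to the grasp point, in m); z points along the fingers, y is the line along which they close (so a half turn about z gives the same grasp; the last joint's range is limited). The gripper opens to 85 mm and grips with 20 to 120 N. Pads are 22 mm wide; open, the fingers measure 114 mm over their backs; the gripper's body (76 mm by 85 mm) begins 54 mm behind the grasp point. The pads swing forward as they close: fully open they stand 13 mm farther back than shut.
Start: joints at [1.134, 0.126, -0.04, 1.405, 0, 1.571], TCP at [0.222, 0.476, 0.231] pointing down, gripper open.
Joint ranges: [-2.72, 2.72], [-0.95, 1.95], [-1.27, 1.35], [-1.78, 2.02], [-1.46, 1.47], [-3.14, 3.14]. Speed limits (rad/s): [2.39, 2.39, 3.01, 3.14, 3.14, 3.14].

## Interface

Orientations are given as a unit quaternion [x, y, z, w].
In Python, from plant import readout, grab_frame, job, models, r gives the robot as it stands.
- The arm moves only by the tool move_arm, never from a script. Its argument "steps" is a list of rows, each a list of 7 numbers: the shift along the world's x, y, z in units of 25 cm (1.0 is 25 cm), then the turn, a rotation vector about the world's x, y, z in units of 45 degrees (1.0 is 45 degrees), then the closure, from 0 (fully open) to 1 (shut). A call has 1 to 20 rows; each row is the pose to reach, as a shift and turn from the pose commanded when the call began; what a row does not reach only later rows make up. A row lasts 1/12 s, in which the tool goes at most 41.7 mm and 7.16 degrees, less where a joint would pass 70% of its speed; a pose out of reach is approached as far as the arm can. A call with a number of a shift or a turn outside -1 to 1 is refused whole. A call with a gripper value outside its range is refused whole. The fingers move at their own pace and stop on an object; "force" is the grip in N (left out, the last holds). Time passes only in rows, so rows that repeat a pose let the fingers close. It gives the time, the measured TCP pose, the force, the opening and the grip force at its end, in the units of the state.
- readout.state(): the state, without advancing time (a new reading comes with each control period).
- grab_frame(name): name is "side" or "top" or "wrist"; returns a dict with "frame" (420x560x3 uint8, blue, green, red), "range_z" (420x560 float32, m along the optical axis (not along the pixel's ray), 0 where there is no reading), "camera_matrix" (3x3 intrinsics, pixels), "xyz" and "attitude" of the camera in the world. Camera axes: x right, y up, looking along -z (the intrinsics and any distortion apply to the point x, -y, -z); pixel columns grow to the right and rows downward; lengths in m; the calibration is good to about 2 mm. A picture is of the moment at which its call begins.
- job.close_job(): hands the job in; it is judged then, once.
Trained networks look in a picture, given as the dict that the camera call returned (one of the last four; its "shot" number tells which), for a name from the list of things; names that differ only in an ending like _2 or _b are one class to them, and where a whole thing is asked for, a point or a joint stands for the part that bears it (a point fixed in the world has none). Each returns a list of dicts, best first, with "score" (0 to 1); they miss things now and then, are a little off and sometimes report something else, mostly with a low value. They report only what shows in the picture. A call takes as long as a camera call.
- models.spot_in(picture, thing): "position" ([column, row] in pixels, amid what is visible of it).
- models.spot_point(picture, thing): "position" ([column, row] in pixels: a listed point, or the origin of a listed thing).
The state is a dict: "time_s": time; "qpos": joint angles; "joint_velocities": joint speeds; "joint_efforts": joint torques, N m; "position": TCP position; "tool_rot": TCP orientation; "wrist_force": force on the tool from outside, world axes, zero at the start; "wrist_torque": the same for the moment, N m; "grip_width": finger opening in m; "finger_force": force on a finger pad.
Only numpy, scipy, OpenCV 4.12 (cv2) and the standard library are available. Lean on these libraries where they do the work, as an engineer would, in place of code of your own. Each camera call takes 0.05 s, during which the arm holds its last target. There are 200 camera calls.

## Working session

There is one attempt and no reset: what is moved stays moved. The work goes in short steps, Python scripts to look and compute and a tool call to move; the robot and the scene stay as the last step left them, time stands still between calls to the robot, and variables do not carry over. Pictures are saved under pics/ and viewed, at most 10 in all, crops included, and the job is handed in when it is done.

Besides the shell and the picture viewer there is one more tool, called after ">>>" by a JSON object that holds its "fn" and its "kwargs". move_arm: Moves the arm, as the interface text tells. Shifts and turns lie within -1 to 1; 1 stands for 25 cm of shift or 45 degrees of turn. Its arguments: {"type":"object","properties":{"steps":{"type":"array","items":{"type":"array","items":{"type":"number","minimum":-1,"maximum":1}}},"force":{"type":"number"}},"required":["steps"]}

```bash
ls; mkdir -p pics; cat > h.py <<'E'
import numpy as np, cv2
from scipy.spatial.transform import Rotation as R
from plant import readout, grab_frame, job, models, r
def cloud(p):
    K=p["camera_matrix"];z=p["range_z"];v,u=np.mgrid[:z.shape[0],:z.shape[1]]
    c=np.stack([(u-K[0,2])/K[0,0]*z,-(v-K[1,2])/K[1,1]*z,-z],-1)
    w=c@R.from_quat(p["attitude"]).as_matrix().T+np.array(p["xyz"])
    w[z<=0]=np.nan
    return w
def at(p,px,zz):
    K=p["camera_matrix"];d=np.array([(px[0]-K[0,2])/K[0,0],-(px[1]-K[1,2])/K[1,1],-1])
    d=R.from_quat(p["attitude"]).as_matrix()@d;o=np.array(p["xyz"])
    return o+d*(zz-o[2])/d[2]
E
python3 - <<'E'
from h import *
print({k:np.round(v,3) for k,v in readout.state().items()}, r.grip_point_offset)
np.set_printoptions(precision=4,suppress=True)
H={"stand":0,"post_tip":.07,"slat_a":0,"cap":0,"cap_top":.0255,"router":0,"plant":0,"phone":0}
for n in ["top","side"]:
    p=grab_frame(n);cv2.imwrite(f"pics/{n}0.png",p["frame"]);print(n,p["xyz"],p["attitude"],p.keys())
    for t in H:
        for d in models.spot_point(p,t)[:3]:print(t,round(d["score"],2),d["position"],at(p,d["position"],H[t]))
E
```

```text
pics
{'time_s': np.float64(0.0), 'qpos': array([ 1.134,  0.126, -0.041,  1.405,  0.   ,  1.571]), 'joint_velocities': array([-0.   ,  0.003, -0.   ,  0.001, -0.001, -0.001]), 'joint_efforts': array([ 3.0000e-03, -4.3591e+01,  3.5293e+01,  1.7000e-02,  0.0000e+00,
       -0.0000e+00]), 'position': array([0.222, 0.475, 0.231]), 'tool_rot': array([ 0.217,  0.976, -0.001, -0.   ]), 'wrist_force': array([ 0.486, -0.295, -0.446]), 'wrist_torque': array([-0.01 ,  0.005,  0.015]), 'finger_force': np.float64(0.0), 'grip_width': np.float64(0.085)} 0.0187
top [0.4338 0.094  1.0058] [-0.0618  0.0589  0.7132 -0.6958] dict_keys(['frame', 'range_z', 'camera_matrix', 'xyz', 'attitude', 'shot'])
stand 0.8 [313.3, 240.6] [0.5362 0.0037 0.    ]
post_tip 0.84 [315.7, 238.2] [0.5342 0.0045 0.07  ]
slat_a 0.83 [202.6, 205.3] [0.6272 0.2642 0.    ]
slat_a 0.71 [420.8, 258.4] [ 0.4885 -0.2448  0.    ]
slat_a 0.65 [313.4, 243.2] [0.5301 0.0037 0.    ]
cap 0.76 [203.1, 273.8] [0.4653 0.2624 0.    ]
cap_top 0.77 [201.2, 271.8] [0.4691 0.2624 0.0255]
router 0.88 [371.7, 145.1] [ 0.7662 -0.148   0.    ]
plant 0.75 [128.7, 213.1] [0.6128 0.4402 0.    ]
phone 0.76 [346.7, 306.7] [ 0.3828 -0.0666  0.    ]
side [ 0.2293 -0.627   0.7866] [ 0.4017 -0.0914 -0.1994  0.8891] dict_keys(['frame', 'range_z', 'camera_matrix', 'xyz', 'attitude', 'shot'])
stand 0.97 [283.8, 257.2] [ 0.5306 -0.0008 -0.    ]
post_tip 0.98 [285.2, 235.9] [0.5389 0.0087 0.07  ]
slat_a 0.84 [274.2, 195.9] [0.6153 0.2495 0.    ]
slat_a 0.64 [310.0, 337.4] [ 0.4813 -0.2418  0.    ]
cap 0.52 [229.0, 207.3] [0.4644 0.2585 0.    ]
cap_top 0.44 [226.6, 202.5] [0.4575 0.2541 0.0255]
router 0.69 [391.8, 267.8] [ 0.7735 -0.1563  0.    ]
plant 0.9 [251.6, 164.3] [0.6155 0.4464 0.    ]
phone 0.88 [241.4, 290.9] [ 0.3868 -0.0564  0.    ]
```

View pics/top0.png

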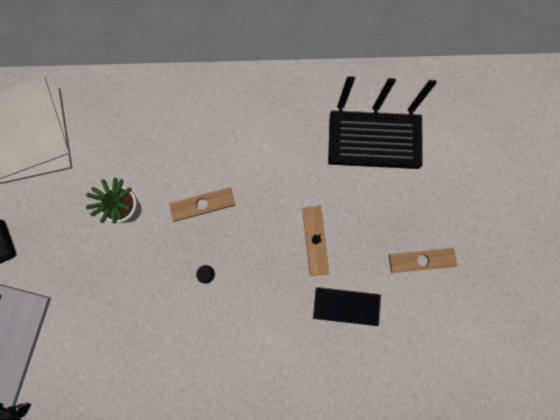

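```bash
cat >> h.py <<'E'
np.set_printoptions(precision=4,suppress=True)
def rect(w,c,z0,z1,rad=.1):
    m=(w[...,2]>z0)&(w[...,2]<z1)&(np.hypot(w[...,0]-c[0],w[...,1]-c[1])<rad)
    P=w[m];(cx,cy),(a,b),t=cv2.minAreaRect((P[:,:2]*1000).astype(np.float32))
    if a<b:a,b,t=b,a,t+90
    return np.array([cx,cy,a,b,(t+90)%180-90,len(P),np.median(P[:,2])*1000])
E
python3 - <<'E'
from h import *
for n in ["top","side"]:
    w=cloud(grab_frame(n))
    print(n,"a",rect(w,(.627,.26),.009,.019),"b",rect(w,(.487,-.243),.009,.019),"base",rect(w,(.533,.004),.011,.021),"cap",rect(w,(.466,.261),.02,.03,.04),"phone",rect(w,(.383,-.066),.004,.012,.12),"post",rect(w,(.533,.004),.06,.08,.04))
E
```

```text
top a [ 629.4243  264.228   150.3931   45.4651  -76.4216 1087.       13.9833] b [ 484.5826 -245.5193  151.8282   43.97    -85.7574 1156.       13.887 ] base [ 536.5667    0.2828  159.4445   44.3063    4.1136 1224.       15.8657] cap [465.2025 256.6236  31.4733  29.2461  88.5185 162.      25.1135] phone [ 383.8998  -75.5947  223.0951  209.1249   -2.0976 2124.        8.2031] post [537.4997   0.4449  13.4427  13.4365   1.0253  31.      66.4176]
side a [627.2167 266.1152 153.6146  48.5828 -76.0842 417.      14.4924] b [ 482.5053 -244.055   151.0786   45.4324  -85.984  1193.       14.7044] base [534.196    0.8298 161.1118  46.4806   4.209  727.      16.5116] cap [462.9245 256.9974  32.4133  31.587   39.9011  74.      25.5802] phone [ 388.2552  -69.9809  227.2106  194.5053   49.9981 1526.        9.1758] post [531.2928  -1.0732  19.3017   9.942  -49.3268  25.      65.1743]
```

The top view shows the stand at (315,240), slats at (202,204) and (423,260), the cap at (205,274) and the phone at (347,306). It agrees with the depth fits. Slat_b at (0.4846, -0.2455) already lies crosswise to the stand (yaw -85.9° against 4.1°), so I take it first.

>>> {"fn": "move_arm", "kwargs": {"steps": [[0.35,-0.96,0,0,0,-0.451,0.2],[0.35,-0.96,0,0,0,-0.451,0.2],[0.35,-0.96,0,0,0,-0.451,0.2],[0.35,-0.96,0,0,0,-0.451,0.2],[0.35,-0.96,0,0,0,-0.451,0.2],[0.35,-0.96,0,0,0,-0.451,0.2],[0.35,-0.96,0,0,0,-0.451,0.2]]}}

```text
time_s: 1.58
position: [0.3106, 0.2309, 0.2318]
tool_rot: [0.388, 0.922, -0.0, 0.001]
wrist_force: [-0.0, 0.6, -0.7]
grip_width: 0.0681
finger_force: 0.0
```

>>> {"fn": "move_arm", "kwargs": {"steps": [[0.35,-0.96,0,0,0,-0.451,0.2],[0.35,-0.96,0,0,0,-0.451,0.2],[0.35,-0.96,0,0,0,-0.451,0.2],[0.35,-0.96,0,0,0,-0.451,0.2],[0.35,-0.96,0,0,0,-0.451,0.2],[0.35,-0.96,0,0,0,-0.451,0.2],[0.35,-0.96,0,0,0,-0.451,0.2]]}}

```text
time_s: 2.17
position: [0.3987, -0.0092, 0.2312]
tool_rot: [0.545, 0.839, -0.0, 0.001]
wrist_force: [0.1, 0.6, -0.2]
grip_width: 0.0679
finger_force: 0.0
```

>>> {"fn": "move_arm", "kwargs": {"steps": [[0.35,-0.96,-0.4,0,0,-0.451,0.2],[0.35,-0.96,-0.4,0,0,-0.451,0.2],[0.35,-0.96,-0.4,0,0,-0.451,0.2],[0.35,-0.96,-0.4,0,0,-0.451,0.2],[0.35,-0.96,-0.4,0,0,-0.451,0.2],[0.35,-0.96,-0.4,0,0,-0.451,0.2],[0.35,-0.96,-0.4,0,0,-0.451,0.2],[0.35,-0.96,-0.4,0,0,-0.451,0.2],[0.35,-0.96,-0.4,0,0,-0.451,0.2],[0.35,-0.96,-0.4,0,0,-0.451,0.2]]}}

```text
time_s: 3.0
position: [0.4846, -0.2435, 0.1313]
tool_rot: [0.681, 0.732, 0.0, -0.0]
wrist_force: [1.2, 0.3, 0.5]
grip_width: 0.0682
finger_force: 0.0
```

```bash
python3 - <<'E'
from h import *
s=readout.state();print(s["position"],s["qpos"],s["tool_rot"])
p=grab_frame("wrist");cv2.imwrite("pics/w1.png",p["frame"]);w=cloud(p)
print(p["xyz"],rect(w,(.4846,-.2455),.009,.019))
for d in models.spot_point(p,"slat_b")[:2]:print(d["score"],d["position"],at(p,d["position"],0))
E
```

```text
[ 0.4846 -0.2435  0.1313] [-0.4659  0.177  -0.1989  1.1956  0.0004  1.0332] [ 0.6813  0.732   0.0001 -0.0004]
[ 0.4783 -0.1605  0.2748] [ 483.0598 -245.5137  150.52     44.1626  -85.7585 7790.       14.8201]
0.56 [285.5, 201.6] [ 0.4865 -0.2443  0.    ]
```

View pics/w1.png

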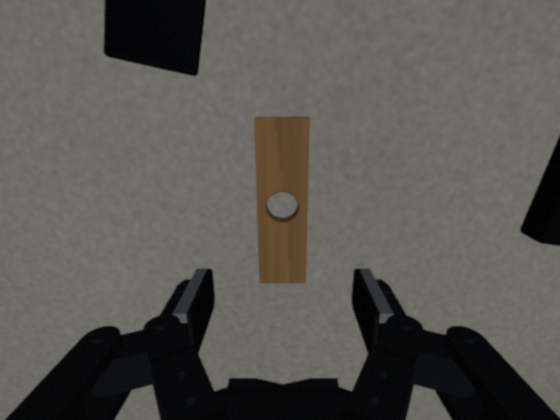

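The wrist view shows slat_b with its hole at (282,205), between the open fingers at (195,300) and (370,300). The fit agrees with the top camera to about 1.5 mm. Next I go down and grip.

>>> {"fn": "move_arm", "kwargs": {"steps": [[0,-0.008,-0.4,0,0,0,0.2],[0,-0.008,-0.4,0,0,0,0.2],[0,-0.008,-0.4,0,0,0,0.2],[0,-0.008,-0.5,0,0,0,0.2],[0,-0.008,-0.514,0,0,0,0.2],[0,-0.008,-0.514,0,0,0,0.2],[0,-0.008,-0.514,0,0,0,0.2],[0,-0.008,-0.514,0,0,0,0.7],[0,-0.008,-0.514,0,0,0,0.7],[0,-0.008,-0.514,0,0,0,0.7],[0,-0.008,-0.514,0,0,0,0.7],[0,-0.008,-0.514,0,0,0,0.7],[0,-0.008,-0.514,0,0,0,0.7],[0,-0.008,-0.514,0,0,0,0.7]], "force": 30}}

```text
time_s: 4.27
position: [0.4859, -0.2468, 0.0049]
tool_rot: [0.681, 0.732, 0.001, 0.002]
wrist_force: [-0.7, 0.5, 6.0]
grip_width: 0.0426
finger_force: 30.3
```

>>> {"fn": "move_arm", "kwargs": {"steps": [[0,0,0.2,0,0,0,0.7],[0,0,0.4,0,0,0,0.7],[0,0,0.5,0,0,0,0.7],[0.208,0.983,0.5,0,0,0,0.7],[0.208,0.983,0.5,0,0,0,0.7],[0.208,0.983,0.5,0,0,0,0.7],[0.208,0.983,0.5,0,0,0,0.7],[0.208,0.983,0.5,0,0,0,0.7],[0.208,0.983,0.5,0,0,0,0.7],[0.208,0.983,0.5,0,0,0,0.7],[0.208,0.983,0.5,0,0,0,0.7],[0.208,0.983,0.5,0,0,0,0.7],[0.208,0.983,0.5,0,0,0,0.7],[0.208,0.983,0.5,0,0,0,0.7]]}}

```text
time_s: 5.43
position: [0.5364, -0.0019, 0.128]
tool_rot: [0.682, 0.731, -0.0, 0.0]
wrist_force: [0.7, 0.7, -1.0]
grip_width: 0.0428
finger_force: 31.8
```

```bash
cat > look.py <<'E'
from h import *
import sys
s=readout.state();print(s["position"],s["tool_rot"],s["grip_width"],s["wrist_force"],s["time_s"])
p=grab_frame("wrist");cv2.imwrite(f"pics/{sys.argv[1]}.png",p["frame"]);w=cloud(p)
np.save("w.npy",w);np.save("img.npy",p["frame"])
zs=w[...,2];m=np.hypot(w[...,0]-.536,w[...,1])<.12
h,e=np.histogram(zs[m&np.isfinite(zs)],bins=np.arange(-.005,.25,.005));print([(round(a,3),int(b)) for a,b in zip(e,h) if b>30])
E
python3 look.py w2
```

```text
[ 0.5364 -0.0019  0.128 ] [ 0.6822  0.7311 -0.      0.0001] 0.042830995835848006 [ 0.712   0.7166 -1.0296] 5.4333
[(np.float64(-0.005), 3634), (np.float64(0.0), 27944), (np.float64(0.005), 587), (np.float64(0.01), 223), (np.float64(0.015), 4292), (np.float64(0.12), 70), (np.float64(0.125), 388), (np.float64(0.13), 386), (np.float64(0.135), 22380), (np.float64(0.14), 416), (np.float64(0.145), 467), (np.float64(0.15), 519), (np.float64(0.155), 578), (np.float64(0.16), 582), (np.float64(0.165), 899), (np.float64(0.17), 589), (np.float64(0.175), 1379), (np.float64(0.18), 2952), (np.float64(0.185), 4777), (np.float64(0.19), 2387), (np.float64(0.195), 2960), (np.float64(0.2), 4592), (np.float64(0.205), 5476), (np.float64(0.21), 5726), (np.float64(0.215), 2075), (np.float64(0.22), 162)]
```

View pics/w2.png

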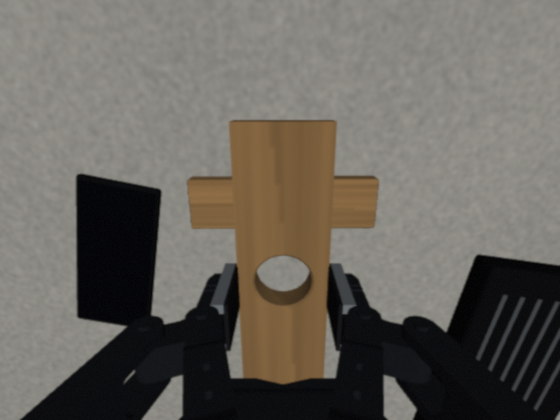

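The held slat has its hole at (283,280), and the base's two ends show on either side at (212,203) and (355,203), parallel as wanted. Now I measure the hole against the stand in this same picture.

```bash
cat > rel.py <<'E'
from h import *
import sys
def held(p,z0,z1,c=(.536,0),rad=.1):
    w=cloud(p);m=(w[...,2]>z0)&(w[...,2]<z1)&(np.hypot(w[...,0]-c[0],w[...,1]-c[1])<rad)
    zt=np.median(w[m][:,2])
    m=np.abs(w[...,2]-zt)<.004
    cs,hi=cv2.findContours(m.astype(np.uint8),cv2.RETR_CCOMP,cv2.CHAIN_APPROX_NONE)
    out=[]
    for k,cn in enumerate(cs):
        if hi[0][k][3]>=0 and len(cn)>25:
            q=np.array([at(p,x[0],zt)[:2] for x in cn]);(cx,cy),rr=cv2.minEnclosingCircle((q*1000).astype(np.float32));e=(q.min(0)+q.max(0))*500
            out.append((cx,cy,rr,*e))
    return zt,np.array(out),w
if __name__=="__main__":
    p=grab_frame("wrist");zt,o,w=held(p,.125,.145)
    print("slat top",zt);print("holes",o)
    P=w[np.abs(w[...,2]-zt)<.003];P=P[(abs(P[:,0]-.536)<.04)]
    for y0 in (-.01,.02,.05,.07):
        q=P[abs(P[:,1]-y0)<.003];print(y0,np.percentile(q[:,0],[.5,99.5]),np.percentile(q[:,0],[.5,99.5]).mean())
    print("ymax",np.percentile(P[:,1],99.8))
    print("base",rect(w,(.536,0),.011,.021,.12))
    p=grab_frame("top");w=cloud(p);zt=rect(w,(.536,0),.128,.145);print("top held",zt)
    m=(w[...,2]>.128)&(w[...,2]<.145)&(np.hypot(w[...,0]-.536,w[...,1])<.1);P=w[m];print(P.min(0),P.max(0))
    print("base",rect(w,(.536,0),.011,.021))
E
python3 rel.py
```

```text
slat top 0.13782783815153918
holes [[535.6164   1.3943  13.9736 535.6651   0.9776]]
-0.01 [0.5148 0.558 ] 0.5364468174871978
0.02 [0.5125 0.5561] 0.5342799228645161
0.05 [0.5105 0.5542] 0.5323435301045201
0.07 [0.509  0.5527] 0.5308207042006402
ymax 0.07516884671282605
base [ 516.4484   -0.6291  197.847    43.9027    4.3828 4416.       16.7567]
top held [533.4279  40.0407  70.321   47.7299  87.997  610.     136.8307]
[0.5083 0.0057 0.13  ] [0.557  0.0749 0.1447]
base [536.2678   5.0959 160.4085  39.2019   6.5413 535.      15.9671]
```

```bash
cat > rel2.py <<'E'
from rel import *
def boxfit(P,L,W,x0):
    # fit centre & yaw of rectangle (long axis yaw) by min rect, robust to stray points
    (cx,cy),(a,b),t=cv2.minAreaRect((P[:,:2]*1000).astype(np.float32));return cx,cy,a,b,t
if __name__=="__main__":
    p=grab_frame("wrist");w=cloud(p)
    m=(abs(w[...,2]-.0165)<.004)&(abs(w[...,1])<.035)&(abs(w[...,0]-.535)<.1)
    n,lab,st,_=cv2.connectedComponentsWithStats(m.astype(np.uint8))
    m=np.isin(lab,[i for i in range(1,n) if st[i,4]>300]);print(boxfit(w[m],0,0,0),st[:,4])
    z=w[...,2];s=(abs(z-.1378)<.0025)&(abs(w[...,0]-.535)<.04)
    n,lab,st,_=cv2.connectedComponentsWithStats(s.astype(np.uint8));s=lab==1+np.argmax(st[1:,4])
    print("slat",boxfit(w[s],0,0,0))
    # hole: rim crossing per row/col via brightness-free depth, tight tolerance
    e=w[s];yaw=np.deg2rad(4.1);c,sn=np.cos(yaw),np.sin(yaw)
    q=(e[:,:2]-[.5356,0])@np.array([[c,-sn],[sn,c]])*1000
    mid=q[abs(q[:,0])<1.5][:,1];mid=np.sort(mid);g=np.diff(mid);k=np.argmax(g);print("hole along slat",mid[k],mid[k+1],"end",mid[-1])
    for y in (-2,0,2):
        r_=np.sort(q[abs(q[:,1]-y)<1][:,0]);g=np.diff(r_);k=np.argmax(g);print("hole across",r_[k],r_[k+1],r_[0],r_[-1])
E
python3 rel2.py
```

```text
(535.4265747070312, 0.32266998291015625, 160.1709747314453, 44.610469818115234, 4.27540922164917) [230803   2197   2200]
slat (535.4880981445312, 5.138954162597656, 56.168880462646484, 139.5038604736328, 4.095208168029785)
hole along slat -13.232581582662473 13.761903750168312 end 74.86446396135557
hole across -13.331367973874846 13.776430678567044 -21.35027967425328 21.766228966118092
hole across -13.72659445161269 14.105383426173738 -21.395146120359637 21.888997264455597
hole across -13.49126600495935 13.974753464330313 -21.224348289697033 21.766748203192257
```

Hole and base centre agree within 0.5 mm and the yaw matches, so I lower the slat in stages.

>>> {"fn": "move_arm", "kwargs": {"steps": [[0,0.001,-0.1,0,0,0,0.7],[0,0.001,-0.18,0,0,0,0.7],[0,0.001,-0.22,0,0,0,0.7],[0,0.001,-0.25,0,0,0,0.7],[0,0.001,-0.28,0,0,0,0.7],[0,0.001,-0.31,0,0,0,0.7],[0,0.001,-0.31,0,0,0,0.7],[0,0.001,-0.31,0,0,0,0.7]]}}

```text
time_s: 6.3
position: [0.5366, -0.0003, 0.0504]
tool_rot: [0.681, 0.732, -0.0, -0.0]
wrist_force: [-0.0, 0.2, -1.3]
grip_width: 0.0428
finger_force: 31.7
```

>>> {"fn": "move_arm", "kwargs": {"steps": [[0,0,-0.05,0,0,0,0.7],[0,0,-0.09,0,0,0,0.7],[0,0,-0.113,0,0,0,0.7],[0,0,-0.113,0,0,0,0.7],[0,0,-0.113,0,0,0,0.7]]}}

```text
time_s: 6.72
position: [0.5365, -0.0003, 0.022]
tool_rot: [0.681, 0.732, -0.0, -0.0]
wrist_force: [-0.3, 0.4, -0.4]
grip_width: 0.0428
finger_force: 31.8
```

>>> {"fn": "move_arm", "kwargs": {"steps": [[0,0,0,0,0,0,0.42],[0,0,0,0,0,0,0.42],[0,0,0,0,0,0,0.3],[0,0,0,0,0,0,0.3],[0,0,0.1,0,0,0,0.3],[0,0,0.3,0,0,0,0.3],[0,0,0.5,0,0,0,0.3],[0,0,0.5,0,0,0,0.2],[0,0,0.5,0,0,0,0.2],[0,0,0.5,0,0,0,0.2]]}}

```text
time_s: 7.55
position: [0.5374, -0.0003, 0.1484]
tool_rot: [0.681, 0.732, 0.001, 0.001]
wrist_force: [0.8, -0.4, 0.3]
grip_width: 0.0683
finger_force: 0.0
```

```bash
python3 - <<'E'
from h import *
p=grab_frame("wrist");cv2.imwrite("pics/w3.png",p["frame"]);w=cloud(p)
print("slat",rect(w,(.536,0),.025,.035,.1),"base",rect(w,(.536,0),.012,.02,.1))
s=readout.state();print(s["position"],s["qpos"])
E
```

```text
slat [ 535.6675    0.7008  150.365    44.1354  -85.7973 7699.       30.8016] base [ 533.3647   27.4485  160.0316   97.5258    4.0167 5970.       16.7749]
[ 0.5365 -0.0003  0.1468] [-0.0006  0.1601 -0.1847  1.2258  0.      1.4988]
```

View pics/w3.png

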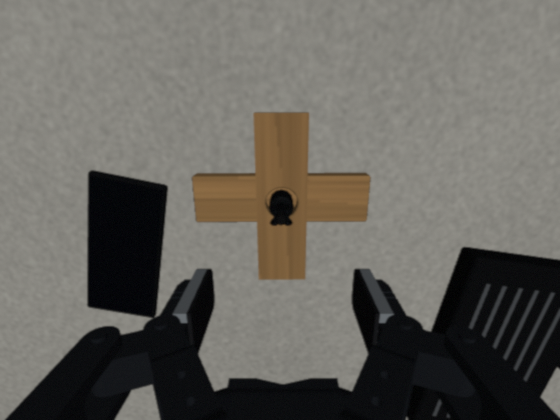

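The lower slat lies flat, crosswise and centred, with the post at (282,205) in its hole. Next comes slat_a.

>>> {"fn": "move_arm", "kwargs": {"steps": [[0.184,0.529,0,0,0,0.106,0.2],[0.184,0.529,0,0,0,0.106,0.2],[0.184,0.529,0,0,0,0.106,0.2],[0.184,0.529,0,0,0,0.106,0.2]]}}

```text
time_s: 7.93
position: [0.5828, 0.1358, 0.1445]
tool_rot: [0.649, 0.761, -0.001, -0.001]
wrist_force: [0.1, -0.6, 0.7]
grip_width: 0.0679
finger_force: 0.0
```

>>> {"fn": "move_arm", "kwargs": {"steps": [[0.184,0.529,0,0,0,0.107,0.2],[0.184,0.529,0,0,0,0.107,0.2],[0.184,0.529,0,0,0,0.107,0.2],[0.184,0.529,0,0,0,0.107,0.2],[0.184,0.529,0,0,0,0.107,0.2],[0.184,0.529,0,0,0,0.107,0.2]]}}

```text
time_s: 8.43
position: [0.6277, 0.2645, 0.1445]
tool_rot: [0.617, 0.787, -0.002, -0.001]
wrist_force: [-0.4, -0.8, -0.2]
grip_width: 0.068
finger_force: 0.0
```

```bash
python3 - <<'E'
from h import *
p=grab_frame("wrist");w=cloud(p)
print("slat",rect(w,(.628,.264),.010,.0185,.09))
m=(w[...,2]>.03)&(w[...,2]<.14)&(w[...,1]>.33);P=w[m];print(len(P),P.min(0) if len(P) else 0)
m=(w[...,2]>.09)&(w[...,2]<.14)&(w[...,1]>.33);P=w[m];print(len(P),P.min(0) if len(P) else 0)
s=readout.state();print(s["position"],s["qpos"],s["tool_rot"])
w=cloud(grab_frame("top"));m=(w[...,2]>.08)&(w[...,2]<.135)&(w[...,1]>.34)&(abs(w[...,0]-.6)<.1);P=w[m];print(len(P),np.percentile(P,[1,99],axis=0))
E
```

```text
slat [ 628.0542  263.8085  150.1875   44.1138  -76.2354 7148.       14.8056]
1621 [0.5982 0.3943 0.03  ]
238 [0.6366 0.3943 0.1197]
[0.6277 0.2635 0.1452] [ 0.3977  0.4382  0.1851  1.3211 -0.0005  1.7295] [ 0.6178  0.7863 -0.0016 -0.0006]
77 [[0.5892 0.4715 0.1178]
 [0.6354 0.4878 0.1304]]
```

>>> {"fn": "move_arm", "kwargs": {"steps": [[0.001,0.001,-0.2,0,0,0,0.2],[0.001,0.001,-0.4,0,0,0,0.2],[0.001,0.001,-0.53,0,0,0,0.2],[0.001,0.001,-0.56,0,0,0,0.2],[0.001,0.001,-0.56,0,0,0,0.2],[0.001,0.001,-0.56,0,0,0,0.2],[0.001,0.001,-0.56,0,0,0,0.7],[0.001,0.001,-0.56,0,0,0,0.7],[0.001,0.001,-0.56,0,0,0,0.7],[0.001,0.001,-0.56,0,0,0,0.7],[0.001,0.001,-0.56,0,0,0,0.7],[0.001,0.001,-0.56,0,0,0,0.7],[0.001,0.001,-0.56,0,0,0,0.7]], "force": 30}}

```text
time_s: 9.62
position: [0.6304, 0.2646, 0.0102]
tool_rot: [0.618, 0.786, 0.002, 0.001]
wrist_force: [-0.8, -1.7, 6.4]
grip_width: 0.0423
finger_force: 30.1
```

>>> {"fn": "move_arm", "kwargs": {"steps": [[0,0,0.2,0,0,0,0.7],[0,0,0.4,0,0,0,0.7],[0,0,0.5,0,0,0,0.7],[-0.185,-0.527,0.5,0,0,0.893,0.7],[-0.185,-0.527,0.5,0,0,0.893,0.7],[-0.185,-0.527,0.5,0,0,0.893,0.7],[-0.185,-0.527,0.5,0,0,0.893,0.7],[-0.185,-0.527,0.5,0,0,0.893,0.7],[-0.185,-0.527,0.5,0,0,0.893,0.7],[-0.185,-0.527,0.5,0,0,0.893,0.7]]}}

```text
time_s: 10.45
position: [0.583, 0.1322, 0.1337]
tool_rot: [0.31, 0.951, 0.001, 0.001]
wrist_force: [-0.8, 0.1, -0.9]
grip_width: 0.0419
finger_force: 30.8
```

>>> {"fn": "move_arm", "kwargs": {"steps": [[-0.185,-0.526,0,0,0,0.894,0.7],[-0.185,-0.526,0,0,0,0.894,0.7],[-0.185,-0.526,0,0,0,0.894,0.7],[-0.185,-0.526,0,0,0,0.894,0.7],[-0.185,-0.526,0,0,0,0.894,0.7],[-0.185,-0.526,0,0,0,0.894,0.7],[-0.185,-0.526,0,0,0,0.894,0.7],[-0.185,-0.526,0,0,0,0.894,0.7],[-0.185,-0.526,0,0,0,0.894,0.7],[-0.185,-0.526,0,0,0,0.894,0.7],[-0.185,-0.526,0,0,0,0.894,0.7]]}}

```text
time_s: 11.37
position: [0.5365, 0.0016, 0.1321]
tool_rot: [-0.035, 0.999, 0.0, 0.0]
wrist_force: [-0.1, 0.4, -1.5]
grip_width: 0.0422
finger_force: 30.9
```

```bash
cat > rel3.py <<'E'
from h import *
s=readout.state();print(s["position"],s["tool_rot"],s["grip_width"],s["wrist_force"],s["time_s"])
p=grab_frame("wrist");cv2.imwrite("pics/w4.png",p["frame"]);w=cloud(p)
def comp(m):
    n,lab,st,_=cv2.connectedComponentsWithStats(m.astype(np.uint8));return lab==1+np.argmax(st[1:,4])
near=np.hypot(w[...,0]-.536,w[...,1])<.1
z=w[...,2];zz=z[near&(z>.11)&(z<.16)];h,e=np.histogram(zz,np.arange(.11,.16,.001));zt=e[h.argmax()]+.0005;print("slat top",zt)
s=comp(near&(abs(z-zt)<.0045))
P=w[s];A=np.c_[P[:,:2]-[.536,0],np.ones(len(P))];print("tilt",np.linalg.lstsq(A,P[:,2],rcond=None)[0])
q=(P[:,:2]-[.5355,.0005])
yaw=np.arctan2(*np.array(cv2.fitLine(np.array([[np.median([q[abs(q[:,0]-x)<.003][:,1].min(),q[abs(q[:,0]-x)<.003][:,1].max()]),x] for x in np.arange(-.06,-.02,.005)],np.float32),cv2.DIST_HUBER,0,.01,.01)[:2,0]))
print("yaw",np.rad2deg(yaw))
c,sn=np.cos(yaw),np.sin(yaw);q=q@np.array([[c,-sn],[sn,c]])*1000
for y in (-2,0,2):
    for ax in (0,1):
        r_=np.sort(q[abs(q[:,1-ax]-y)<1][:,ax]);g=np.diff(r_);k=np.argmax(g);print("along" if ax==0 else "across",y,r_[k],r_[k+1],"ends",r_[0],r_[-1])
m=near&(abs(z-.0305)<.004);print("lower slat",rect(w,(.536,0),.0265,.0345,.1))
E
python3 rel3.py
```

```text
[0.5365 0.0016 0.1321] [-0.0353  0.9994  0.      0.    ] 0.04217421604212449 [-0.0826  0.4376 -1.5065] 11.3667
slat top 0.1365
tilt [ 0.0004 -0.0041  0.1365]
yaw 4.206308
along -2 -14.264660526771106 12.188790698508447 ends -75.56807516995642 67.48319449096265
across -2 -13.68424284629783 13.862361839897684 ends -21.071341094988842 21.36410908637102
along 0 -14.746052555510758 12.97335916389362 ends -75.54310534473734 67.7747683063191
across 0 -13.73814128949701 13.846228326917828 ends -20.92951525069406 21.272378294834784
along 2 -14.15937683838209 12.537014090822288 ends -75.52257015071513 67.499057098057
across 2 -13.31082319139351 13.468180332770263 ends -21.041068801129434 21.181242105559086
lower slat [ 535.7191    1.1666  150.4844   44.7274  -85.6263 4583.       30.7154]
```

View pics/w4.png

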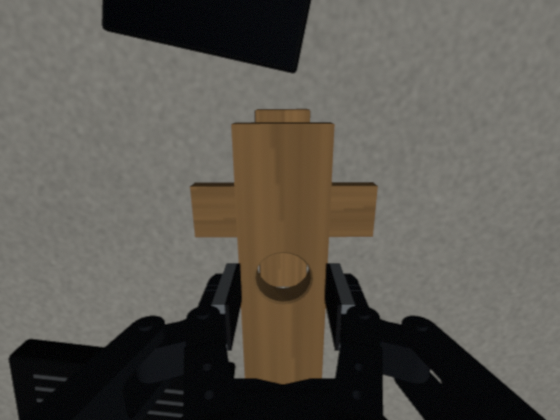

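The held slat's hole is at (284,277), with the cross stack in view below it. It is within 0.7 mm of the post, its yaw is right and it is level. Next I lower it.

>>> {"fn": "move_arm", "kwargs": {"steps": [[0.003,0,-0.1,0,0,0,0.7],[0.003,0,-0.16,0,0,0,0.7],[0.003,0,-0.2,0,0,0,0.7],[0.003,0,-0.23,0,0,0,0.7],[0.003,0,-0.26,0,0,0,0.7],[0.003,0,-0.29,0,0,0,0.7],[0.003,0,-0.29,0,0,0,0.7],[0.003,0,-0.29,0,0,0,0.7]]}}

```text
time_s: 12.08
position: [0.537, 0.0012, 0.0595]
tool_rot: [-0.036, 0.999, -0.0, -0.0]
wrist_force: [1.1, -0.4, -1.4]
grip_width: 0.0422
finger_force: 30.9
```

>>> {"fn": "move_arm", "kwargs": {"steps": [[0,0,-0.03,0,0,0,0.7],[0,0,-0.055,0,0,0,0.7],[0,0,-0.067,0,0,0,0.7],[0,0,-0.067,0,0,0,0.7],[0,0,-0.067,0,0,0,0.7]]}}

```text
time_s: 12.5
position: [0.5369, 0.0012, 0.0425]
tool_rot: [-0.036, 0.999, 0.0, -0.0]
wrist_force: [0.7, -0.8, -0.8]
grip_width: 0.0418
finger_force: 30.9
```

>>> {"fn": "move_arm", "kwargs": {"steps": [[0,0,-0.006,0,0,0,0.7],[0,0,-0.006,0,0,0,0.7],[0,0,-0.006,0,0,0,0.42],[0,0,-0.006,0,0,0,0.42],[0,0,-0.006,0,0,0,0.3],[0,0,-0.006,0,0,0,0.3],[0,0,0.1,0,0,0,0.3],[0,0,0.3,0,0,0,0.3],[0,0,0.5,0,0,0,0.3],[0,0,0.5,0,0,0,0.3],[0,0,0.5,0,0,0,0.3]]}}

```text
time_s: 13.42
position: [0.5397, 0.0012, 0.1733]
tool_rot: [-0.036, 0.999, -0.0, 0.004]
wrist_force: [-0.4, -0.4, -0.5]
grip_width: 0.0599
finger_force: 0.0
```

```bash
python3 - <<'E'
from h import *
p=grab_frame("wrist");w=cloud(p)
print("upper",rect(w,(.536,0),.0405,.0485,.1),"lower",rect(w,(.536,0),.026,.035,.1))
s=readout.state();print(s["position"],s["qpos"])
w=cloud(grab_frame("top"))
print("top upper",rect(w,(.536,0),.039,.048,.1),"cap",rect(w,(.466,.258),.02,.03,.04),rect(w,(.466,.258),.003,.03,.05))
for d in models.spot_point(p,"post_tip")[:2]:print(d["score"],d["position"],at(p,d["position"],.07))
E
```

```text
upper [ 535.758     0.0532  149.2395   44.0627    4.2195 7350.       44.7282] lower [ 509.4127   -0.9213  150.7259   97.44    -85.9636 5189.       30.7224]
[0.5386 0.0012 0.1704] [ 0.0022  0.1535 -0.1405  1.2715  0.     -0.0691]
top upper [535.0881   9.9609 151.2535  35.8494   9.2892 536.      43.7269] cap [465.1318 256.2088  30.7384  30.0506  44.7154 163.      25.4636] [466.6389 258.9362  90.0914  85.3826 -25.0511 307.      22.5566]
0.84 [280.3, 208.7] [ 0.538  -0.0018  0.07  ]
0.66 [282.9, 191.7] [ 0.5234 -0.0007  0.07  ]
```

Both slats are seated, the upper one with its top at 44 and yaw 4.2°. Next is the cap.

>>> {"fn": "move_arm", "kwargs": {"steps": [[-0.144,0.51,0,0,0,0,0.3],[-0.144,0.51,0,0,0,0,0.3],[-0.144,0.51,0,0,0,0,0.3],[-0.144,0.51,0,0,0,0,0.3]]}}

```text
time_s: 13.9
position: [0.4984, 0.1326, 0.1656]
tool_rot: [-0.038, 0.999, 0.001, -0.002]
wrist_force: [1.0, 0.8, 1.1]
grip_width: 0.0598
finger_force: 0.0
```

>>> {"fn": "move_arm", "kwargs": {"steps": [[-0.144,0.51,-0.16,0,0,0,0.3],[-0.144,0.51,-0.16,0,0,0,0.3],[-0.144,0.51,-0.16,0,0,0,0.3],[-0.144,0.51,-0.16,0,0,0,0.3],[-0.144,0.51,-0.16,0,0,0,0.3],[-0.144,0.51,-0.16,0,0,0,0.3],[-0.144,0.51,-0.16,0,0,0,0.3]]}}

```text
time_s: 14.48
position: [0.4652, 0.2551, 0.1273]
tool_rot: [-0.035, 0.999, -0.001, -0.0]
wrist_force: [0.2, -0.6, -0.1]
grip_width: 0.0599
finger_force: 0.0
```

```bash
python3 - <<'E'
from h import *
p=grab_frame("wrist");w=cloud(p);cv2.imwrite("pics/w5.png",p["frame"])
m=(np.hypot(w[...,0]-.465,w[...,1]-.257)<.03)
for a,b in ((.022,.03),(.002,.009)):
    P=w[m&(w[...,2]>a)&(w[...,2]<b)];print(len(P),P.mean(0),cv2.minEnclosingCircle((P[:,:2]*1000).astype(np.float32)),(P.min(0)+P.max(0))/2)
s=readout.state();print(s["position"],s["qpos"])
for d in models.spot_point(p,"cap_top")[:2]:print(d["score"],d["position"],at(p,d["position"],.0255))
E
```

```text
1194 [0.4634 0.2567 0.0262] ((464.19879150390625, 256.7970886230469), 16.43461036682129) [0.4643 0.2568 0.0251]
638 [0.4547 0.256  0.005 ] ((465.0149841308594, 257.0216064453125), 29.846288681030273) [0.4655 0.2572 0.0054]
[0.4655 0.2549 0.1278] [ 0.5013  0.1568 -0.2311  1.1833 -0.0005  0.4314]
0.67 [287.7, 212.3] [0.4647 0.2582 0.0255]
```

View pics/w5.png

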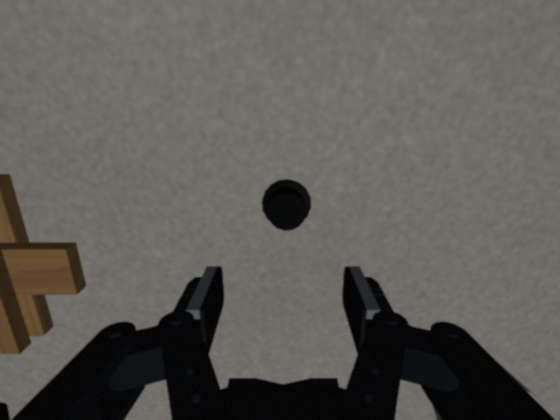

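The cap is at (287,205), midway between the fingers and about 2 mm off the TCP in y, which I correct on the way down.

>>> {"fn": "move_arm", "kwargs": {"steps": [[-0.005,0.008,-0.15,0,0,0,0.3],[-0.005,0.008,-0.3,0,0,0,0.3],[-0.005,0.008,-0.42,0,0,0,0.3],[-0.005,0.008,-0.48,0,0,0,0.3],[-0.005,0.008,-0.48,0,0,0,0.3],[-0.005,0.008,-0.48,0,0,0,0.3],[-0.005,0.008,-0.48,0,0,0,0.3],[-0.005,0.008,-0.48,0,0,0,0.8],[-0.005,0.008,-0.48,0,0,0,0.8],[-0.005,0.008,-0.48,0,0,0,0.8],[-0.005,0.008,-0.48,0,0,0,0.8],[-0.005,0.008,-0.48,0,0,0,0.8],[-0.005,0.008,-0.48,0,0,0,0.8],[-0.005,0.008,-0.48,0,0,0,0.8],[-0.005,0.008,-0.48,0,0,0,0.8]], "force": 60}}

```text
time_s: 15.83
position: [0.4651, 0.2587, 0.0097]
tool_rot: [-0.036, 0.999, 0.001, 0.002]
wrist_force: [0.1, -1.2, 7.1]
grip_width: 0.03
finger_force: 59.1
```

>>> {"fn": "move_arm", "kwargs": {"steps": [[0,0,0.15,0,0,0,0.8],[0,0,0.3,0,0,0,0.8],[0,0,0.45,0,0,0,0.8],[0.143,-0.513,0.45,0,0,0,0.8],[0.143,-0.513,0.45,0,0,0,0.8],[0.143,-0.513,0.45,0,0,0,0.8],[0.143,-0.513,0.45,0,0,0,0.8]]}}

```text
time_s: 16.42
position: [0.5009, 0.1257, 0.1215]
tool_rot: [-0.034, 0.999, -0.001, 0.001]
wrist_force: [-0.5, 0.0, -0.2]
grip_width: 0.0297
finger_force: 59.8
```

>>> {"fn": "move_arm", "kwargs": {"steps": [[0.143,-0.513,0,0,0,0,0.8],[0.143,-0.513,0,0,0,0,0.8],[0.143,-0.513,0,0,0,0,0.8],[0.143,-0.513,0,0,0,0,0.8],[0.143,-0.513,0,0,0,0,0.8],[0.143,-0.513,0,0,0,0,0.8],[0.143,-0.513,0,0,0,0,0.8],[0.143,-0.513,0,0,0,0,0.8]]}}

```text
time_s: 17.08
position: [0.5351, 0.003, 0.1205]
tool_rot: [-0.037, 0.999, 0.0, 0.0]
wrist_force: [0.2, 0.3, -0.4]
grip_width: 0.0302
finger_force: 59.9
```

```bash
cat > rel4.py <<'E'
from h import *
s=readout.state();print(s["position"],s["tool_rot"],s["wrist_force"])
for n in ("wrist","side"):
    p=grab_frame(n);w=cloud(p);cv2.imwrite(f"pics/{n}6.png",p["frame"])
    near=np.hypot(w[...,0]-.536,w[...,1])<.035
    z=w[...,2][near];h,e=np.histogram(z,np.arange(.05,.2,.002));print(n,[(round(a,3),int(b)) for a,b in zip(e,h) if b>15])
    print("upper",rect(w,(.536,0),.0395,.0495,.1))
    for t,zz in (("cap_top",.145),("post_tip",.07)):
        for d in models.spot_point(p,t)[:1]:print(t,d["score"],d["position"],at(p,d["position"],zz))
E
python3 rel4.py
```

```text
[0.5351 0.003  0.1205] [-0.0366  0.9993  0.0001  0.    ] [ 0.1787  0.2856 -0.4484]
wrist [(np.float64(0.054), 24), (np.float64(0.056), 27), (np.float64(0.058), 34), (np.float64(0.06), 39), (np.float64(0.062), 35), (np.float64(0.064), 46), (np.float64(0.11), 29), (np.float64(0.112), 103), (np.float64(0.114), 585), (np.float64(0.116), 546), (np.float64(0.118), 102), (np.float64(0.12), 96), (np.float64(0.122), 103), (np.float64(0.124), 136), (np.float64(0.126), 157), (np.float64(0.128), 211), (np.float64(0.13), 225), (np.float64(0.132), 249), (np.float64(0.134), 398), (np.float64(0.136), 3113), (np.float64(0.138), 237), (np.float64(0.14), 195), (np.float64(0.142), 178), (np.float64(0.144), 189), (np.float64(0.146), 193), (np.float64(0.148), 214), (np.float64(0.15), 220), (np.float64(0.152), 206), (np.float64(0.154), 161), (np.float64(0.156), 169), (np.float64(0.158), 581), (np.float64(0.16), 157), (np.float64(0.162), 187), (np.float64(0.164), 312), (np.float64(0.166), 368), (np.float64(0.168), 436), (np.float64(0.17), 346), (np.float64(0.172), 388), (np.float64(0.174), 734), (np.float64(0.176), 879), (np.float64(0.178), 344), (np.float64(0.18), 173), (np.float64(0.184), 29), (np.float64(0.186), 230), (np.float64(0.188), 377), (np.float64(0.19), 426), (np.float64(0.192), 506), (np.float64(0.194), 897), (np.float64(0.196), 879), (np.float64(0.198), 962)]
upper [ 505.8637   -2.102    90.4119   44.0779    4.1904 6566.       44.7487]
cap_top 0.66 [283.0, 294.7] [0.5296 0.0019 0.145 ]
post_tip 0.79 [279.4, 239.2] [0.5365 0.0001 0.07  ]
side [(np.float64(0.114), 26), (np.float64(0.116), 18), (np.float64(0.134), 17), (np.float64(0.136), 30), (np.float64(0.138), 16), (np.float64(0.19), 19)]
upper [534.6531   1.824  151.9334  48.5569   4.3667 713.      44.5676]
cap_top 0.69 [285.9, 220.3] [ 0.5312 -0.0102  0.145 ]
post_tip 0.6 [283.4, 237.4] [0.5322 0.0058 0.07  ]
```

View pics/wrist6.png

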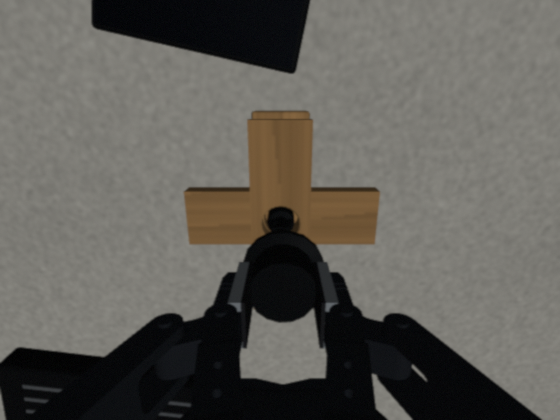

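View pics/side6.png

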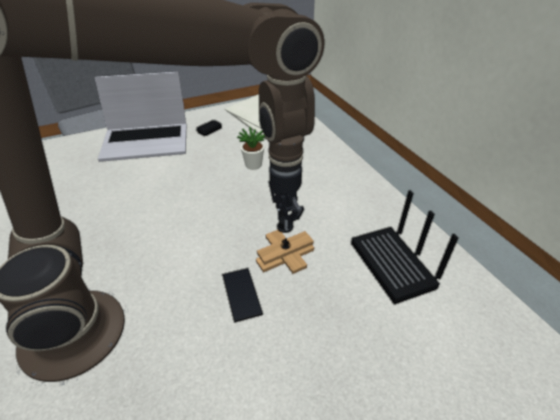

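The wrist view shows the cap upright in the grip at (283,285) and the post tip at (281,215); the side view shows the cap above the stack. Now I fit the cap disc and the stack's lateral position.

```bash
cat > rel5.py <<'E'
from h import *
s=readout.state();print(s["position"])
p=grab_frame("wrist");w=cloud(p);z=w[...,2]
def comp(m):
    n,lab,st,_=cv2.connectedComponentsWithStats(m.astype(np.uint8));return w[lab==1+np.argmax(st[1:,4])]
near=np.hypot(w[...,0]-.536,w[...,1])<.03
P=comp(near&(abs(z-.1367)<.0022));(c,rr)=cv2.minEnclosingCircle((P[:,:2]*1000).astype(np.float32));print("captop",len(P),c,rr,P.min(0),P.max(0),P.mean(0))
A=np.c_[P[:,:2]-[.536,0],np.ones(len(P))];print("tilt",np.linalg.lstsq(A,P[:,2],rcond=None)[0])
P=comp(near&(abs(z-.1152)<.0022));print("flange",len(P),P.min(0),P.max(0))
# flange circle fit by outer edge
q=P[:,:2]*1000;h=cv2.convexHull(q.astype(np.float32))[:,0];h=h[h[:,0]<532]
from scipy.optimize import least_squares
f=least_squares(lambda t:np.hypot(*(h-t[:2]).T)-22,[535,0],loss="soft_l1");print("flange fit",f.x)
# lateral (across upper slat) and lower slat centreline
m=(abs(z-.0448)<.004)&(w[...,0]>.455)&(w[...,0]<.51)&(abs(w[...,1])<.04);P=w[m]
print("upper end x",np.percentile(P[:,0],.3)); c0=[]
for x in np.arange(.468,.505,.005):
    y=P[abs(P[:,0]-x)<.0015][:,1];c0.append((x,(y.min()+y.max())/2,y.max()-y.min()))
c0=np.array(c0);print(np.polyfit(c0[:,0]-.5356,c0[:,1],1),c0[:,2].mean())
m=(abs(z-.0308)<.004)&(abs(w[...,1])<.08)&(abs(w[...,1])>.03)&(abs(w[...,0]-.536)<.04);P=w[m];print("lower",cv2.minAreaRect((P[:,:2]*1000).astype(np.float32)))
E
python3 rel5.py
```

```text
[0.5353 0.0023 0.1203]
captop 3467 (529.6362915039062, 1.0081043243408203) 22.3144474029541 [ 0.518  -0.0208  0.1345] [0.5511 0.0222 0.1389] [0.5333 0.0012 0.1367]
tilt [ 0.0016 -0.0027  0.1367]
flange 1155 [ 0.512  -0.0199  0.113 ] [0.5317 0.0222 0.1173]
flange fit [534.5989   1.3533]
upper end x 0.4598324360860987
[0.0744 0.0001] 0.04370333957794166
lower ((535.8341064453125, 1.0763931274414062), (44.49850082397461, 150.28683471679688), 4.192244052886963)
```

>>> {"fn": "move_arm", "kwargs": {"steps": [[0.004,-0.004,-0.06,0,0,0,0.8],[0.004,-0.004,-0.12,0,0,0,0.8],[0.004,-0.004,-0.17,0,0,0,0.8],[0.004,-0.004,-0.19,0,0,0,0.8],[0.004,-0.004,-0.19,0,0,0,0.8],[0.004,-0.004,-0.19,0,0,0,0.8],[0.004,-0.004,-0.19,0,0,0,0.8]]}}

```text
time_s: 18.02
position: [0.5367, 0.0007, 0.0736]
tool_rot: [-0.036, 0.999, -0.0, 0.0]
wrist_force: [-0.1, 1.1, 0.1]
grip_width: 0.0301
finger_force: 59.9
```

>>> {"fn": "move_arm", "kwargs": {"steps": [[0,0,-0.015,0,0,0,0.8],[0,0,-0.03,0,0,0,0.8],[0,0,-0.03,0,0,0,0.8],[0,0,-0.045,0,0,0,0.8],[0,0,-0.06,0,0,0,0.8],[0,0,-0.075,0,0,0,0.8],[0,0,-0.075,0,0,0,0.8],[0,0,-0.075,0,0,0,0.8]]}}

```text
time_s: 18.68
position: [0.5368, 0.0008, 0.0549]
tool_rot: [-0.036, 0.999, 0.0, 0.001]
wrist_force: [-2.4, 1.5, 10.5]
grip_width: 0.03
finger_force: 61.5
```

>>> {"fn": "move_arm", "kwargs": {"steps": [[0,0,-0.006,0,0,0,0.8],[0,0,-0.012,0,0,0,0.8],[0,0,-0.012,0,0,0,0.8],[0,0,-0.012,0,0,0,0.8],[0,0,-0.012,0,0,0,0.8],[0,0,-0.012,0,0,0,0.8]]}}

```text
time_s: 19.18
position: [0.5379, 0.0007, 0.0544]
tool_rot: [-0.036, 0.999, -0.0, 0.002]
wrist_force: [-7.2, 0.9, 25.4]
grip_width: 0.03
finger_force: 63.0
```

```bash
python3 - <<'E'
from h import *
s=readout.state();print(s["position"],s["wrist_force"],s["wrist_torque"])
p=grab_frame("wrist");w=cloud(p);z=w[...,2];cv2.imwrite("pics/w7.png",p["frame"])
near=np.hypot(w[...,0]-.536,w[...,1])<.03
h,e=np.histogram(z[near],np.arange(.04,.08,.001));print([(round(a,3),int(b)) for a,b in zip(e,h) if b>60])
P=w[near&(abs(z-.0703)<.003)];print("captop",np.median(P,axis=0),P.min(0),P.max(0),len(P))
A=np.c_[P[:,:2]-[.536,0],np.ones(len(P))];print("tilt",np.linalg.lstsq(A,P[:,2],rcond=None)[0])
print("upper",rect(w,(.536,0),.0420,.0468,.1),"lower",rect(w,(.536,0),.027,.034,.1))
E
```

```text
[0.5379 0.0007 0.0544] [-7.2135  0.9399 25.435 ] [0.2084 1.3629 0.0226]
[(np.float64(0.043), 183), (np.float64(0.044), 932), (np.float64(0.045), 597), (np.float64(0.046), 79), (np.float64(0.048), 96), (np.float64(0.049), 453), (np.float64(0.05), 485), (np.float64(0.051), 96), (np.float64(0.058), 61), (np.float64(0.059), 91), (np.float64(0.06), 65), (np.float64(0.061), 86), (np.float64(0.062), 86), (np.float64(0.063), 117), (np.float64(0.064), 123), (np.float64(0.065), 107), (np.float64(0.066), 116), (np.float64(0.067), 135), (np.float64(0.068), 136), (np.float64(0.069), 252), (np.float64(0.07), 1508), (np.float64(0.071), 1607), (np.float64(0.072), 192), (np.float64(0.073), 71), (np.float64(0.074), 98), (np.float64(0.075), 92), (np.float64(0.076), 90), (np.float64(0.077), 77), (np.float64(0.078), 86)]
captop [ 0.5341 -0.0004  0.071 ] [ 0.5205 -0.0292  0.0673] [0.5538 0.0276 0.0733] 3816
tilt [0.0237 0.0016 0.0709]
upper [  536.004      0.0805   150.7622    44.1695     4.1612 14326.
    44.7442] lower [  509.7373    -0.899    150.7003    98.1773   -85.7718 11556.
    30.7277]
```

View pics/w7.png

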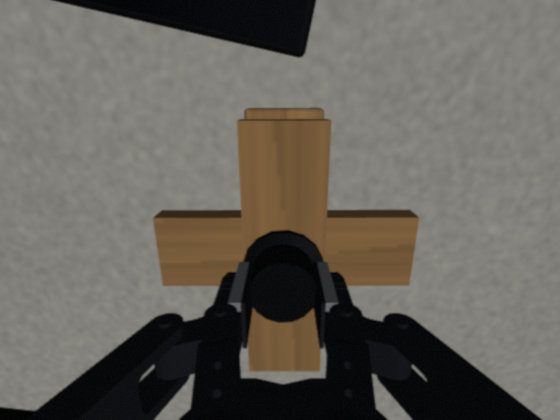

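The cap is seated: its top is at about 70 mm (underside about 44.5) and its disc at (283,285) sits over the stack, with the slats undisturbed. The push is 25 N, so I ease it slightly and take off the sideways load.

>>> {"fn": "move_arm", "kwargs": {"steps": [[-0.004,0,0.004,0,0,0,0.8],[-0.004,0,0.004,0,0,0,0.8],[-0.004,0,0.004,0,0,0,0.8],[-0.004,0,0.004,0,0,0,0.8],[-0.004,0,0.004,0,0,0,0.8],[-0.004,0,0.004,0,0,0,0.8]]}}

```text
time_s: 19.73
position: [0.5377, 0.0006, 0.0547]
tool_rot: [-0.036, 0.999, -0.0, 0.003]
wrist_force: [-1.5, 0.3, 16.6]
grip_width: 0.0299
finger_force: 62.0
```

>>> {"fn": "move_arm", "kwargs": {"steps": [[0,0,0,0,0,0,0.8],[0,0,0,0,0,0,0.8],[0,0,0,0,0,0,0.8],[0,0,0,0,0,0,0.8],[0,0,0,0,0,0,0.8],[0,0,0,0,0,0,0.8],[0,0,0,0,0,0,0.8],[0,0,0,0,0,0,0.8]]}}

```text
time_s: 20.4
position: [0.5377, 0.0006, 0.0547]
tool_rot: [-0.036, 0.999, -0.0, 0.003]
wrist_force: [-0.6, 1.3, 16.8]
grip_width: 0.0299
finger_force: 62.0
```

```bash
python3 - <<'E'
from h import *
s=readout.state();print(s["position"],s["wrist_force"])
p=grab_frame("wrist");w=cloud(p);z=w[...,2]
near=np.hypot(w[...,0]-.536,w[...,1])<.03
P=w[near&(abs(z-.0705)<.002)];print("captop",np.median(P,axis=0),len(P))
A=np.c_[P[:,:2]-[.536,0],np.ones(len(P))];print("tilt",np.linalg.lstsq(A,P[:,2],rcond=None)[0])
P=w[near&(abs(z-.0495)<.0018)&(w[...,0]<.53)];h=cv2.convexHull((P[:,:2]*1000).astype(np.float32))[:,0];h=h[h[:,0]<531]
from scipy.optimize import least_squares
print("flange",least_squares(lambda t:np.hypot(*(h-t[:2]).T)-22,[535,0],loss="soft_l1").x,"z",np.median(P[:,2]))
print("upper",rect(w,(.536,0),.0420,.0468,.1))
E
```

```text
[0.5377 0.0006 0.0547] [-0.5828  1.2722 16.8046]
captop [ 0.5346 -0.0005  0.0711] 3566
tilt [0.0122 0.0011 0.0711]
flange [536.9805  -0.3064] z 0.0500762531982963
upper [  535.9184     0.0909   150.268     44.3505     4.1517 14120.
    44.764 ]
```

>>> {"fn": "move_arm", "kwargs": {"steps": [[-0.004,0,-0.002,0,0,0,0.8],[-0.004,0,-0.002,0,0,0,0.8],[-0.004,0,-0.002,0,0,0,0.8],[-0.004,0,-0.002,0,0,0,0.8],[-0.004,0,-0.002,0,0,0,0.8],[-0.004,0,-0.002,0,0,0,0.8]]}}

```text
time_s: 20.95
position: [0.5376, 0.0006, 0.0547]
tool_rot: [-0.036, 0.999, -0.0, 0.004]
wrist_force: [0.2, 1.0, 17.2]
grip_width: 0.0298
finger_force: 62.3
```

>>> {"fn": "move_arm", "kwargs": {"steps": [[0,0,-0.003,0,0,0,0.8],[0,0,-0.003,0,0,0,0.8],[0,0,-0.003,0,0,0,0.8],[0,0,-0.003,0,0,0,0.8],[0,0,-0.003,0,0,0,0.8],[0,0,-0.003,0,0,0,0.8]]}}

```text
time_s: 21.45
position: [0.5377, 0.0006, 0.0545]
tool_rot: [-0.036, 0.999, -0.0, 0.004]
wrist_force: [-1.6, 0.3, 21.6]
grip_width: 0.0302
finger_force: 62.8
```

```bash
python3 - <<'E'
from h import *
s=readout.state();print(s["position"],s["wrist_force"])
w=cloud(grab_frame("wrist"));z=w[...,2];near=np.hypot(w[...,0]-.536,w[...,1])<.014
P=w[near&(abs(z-.0705)<.002)];print("captop",np.median(P,axis=0))
print("upper",rect(w,(.536,0),.0420,.0468,.1))
E
```

```text
[0.5377 0.0006 0.0545] [-1.5988  0.3046 21.6185]
captop [0.5356 0.     0.0711]
upper [  536.0745     0.1483   150.9722    44.1783     4.1492 14152.
    44.7539]
```

```bash
python3 -c "
from h import *
print(job.close_job())"
```

```text
the job is handed in; nothing more can be done
None
```

I built the stand and handed it in: lower slat crosswise, upper slat lengthwise, and the cap clicked on and held down at about 21 N with its rim within about 1 mm of the top slat by camera; the job returned no verdict.

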